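Find the nozzle case that rattles and hold it out

TASK

Two of the three green nozzle cases on the welding bench are empty; in one a loose nozzle rattles. One lid is still up: press it shut first. Then lift and shake the cases in turn, standing each silent one back upright on the bench, until you find the one that rattles. Finish while still gripping that case: hold it still and level, lid upwards, over the slatted grate at the far side, at least a hand's breadth (100 mm) above the bars, touching and shifting nothing else.

Things in the scene. Friction and masses are not known exactly. Their poses are not given: they have to be found in the camera images.
- case_a: one of three look-alike green steel nozzle cases, 50 mm wide (its x), 140 long (y), 36 high (z), 0.2 to 0.4 kg empty (each differs). Origin: centre of the underside, z up. Straight-sided bottom 28 mm high, a black pad inside it hides the contents; on it an 8 mm lid, 1 mm narrower all round, white panel on top; hinged along the long +x edge, two catches on the -x side 45 mm off the middle
- case_b: another case just like case_a; which place each case takes, and which of the three holds the loose nozzle, changes from start to start
- case_c: another case just like case_a. In just one of the three, any of them, a loose brass nozzle (0.10 kg, 38 mm long, 20 mm thick) lies under the pad and slides easily (friction 0.06) by up to 49 mm each way from the middle along y; shaken or rocked lengthwise it knocks on the ends, and held level it stays where it slid to, shifting the balance. The other two are empty
- case_a_lid (a joint): lid of case_a: 0 = shut, grows as its -x edge swings up about the hinge line, which runs along y at x = +24 mm, z = 28 mm in the case's frame. 48 mm from hinge to free edge. Stiff hinge (0.06 N m): stays where it is left, stays shut in shaking; can be pressed down from above
- case_b_lid (a joint): lid of case_b: 0 = shut, grows as its -x edge swings up about the hinge line, which runs along y at x = +24 mm, z = 28 mm in the case's frame. 48 mm from hinge to free edge. Stiff hinge (0.06 N m): stays where it is left, stays shut in shaking; can be pressed down from above
- case_c_lid (a joint): lid of case_c: 0 = shut, grows as its -x edge swings up about the hinge line, which runs along y at x = +24 mm, z = 28 mm in the case's frame. 48 mm from hinge to free edge. Stiff hinge (0.06 N m): stays where it is left, stays shut in shaking; can be pressed down from above
- grate: fixed slatted cutting grate of dark steel bars in a frame lying on the bench at its far side, 240 mm (x) by 440 mm (y), bars' tops 34 mm above the bench. Origin: centre of its underside.
- folded_box: bystander: dark folded sheet-steel box, 75 mm wide and deep, 70 mm high, on the grate; origin centre of its underside
- bent_angle: bystander: bright steel sheet bent to an angle, standing like a tent on the grate, 87 mm by 90 mm, 44 mm high; origin centre of its underside
- chipping_hammer: bystander: steel chipping hammer lying on the bench, about 180 mm long (x), head 150 mm across (y) at its +x end, 27 mm high; origin at bench height
- wire_brush: bystander: wire brush with a wooden back 260 mm long (x), 28 mm wide, 36 mm high, lying bristles down; origin centre of its underside
- channel_offcut: bystander: grey steel channel offcut 60 by 50 mm, 34 mm high; origin centre of its underside
- magnet_holder: bystander: flat red arrow-shaped welding magnet about 115 by 64 mm, 16 mm high; origin centre of its underside
- firebrick: bystander: firebrick 114 by 230 mm, 64 mm high; origin centre of its underside
There are look-alikes about, which are no part of the job. What is shaped like the case_a but brown or pink is not meant.

How it is judged (in metres and radians):
On the way, in this order (a step that is already met when the one before it is completed fails the run):
1. the lid that was up is shut, all three cases still standing on the bench (value of joint each of case_a_lid, case_b_lid, case_c_lid below 0.06 rad and height (world z) of case_a between -0.004 and 0.008 m and angle between each of case_a, case_b, case_c's own z axis and vertical below 0.06 rad and linear speed of each of case_a, case_b, case_c below 0.03 m/s and height (world z) of case_b between -0.004 and 0.008 m and height (world z) of case_c between -0.004 and 0.008 m), for 0.2 s.
2. the case that rattles is gripped, lifted clear of the bench and shaken or rocked so that the nozzle in it has slid off the middle (((distance between loose_nozzle_c0 and case_a between 0.02 and 0.08 m and height (world z) of case_a above 0.025 m and contact force between the fingers and case_a above 1 N) or (distance between loose_nozzle_c0 and case_b between 0.02 and 0.08 m and height (world z) of case_b above 0.025 m and contact force between the fingers and case_b above 1 N) or (distance between loose_nozzle_c0 and case_c between 0.02 and 0.08 m and height (world z) of case_c above 0.025 m and contact force between the fingers and case_c above 1 N))), for 0.04 s.
At the end, for the whole second after the job is handed in: The rattling case is held still in the fingers, centre over the grate, underside 66 mm or more above its bars, level within 0.2 rad, lid up, touching nothing else; all lids shut (under 0.06 rad); the two silent cases stand upright and at rest on the bench top itself (value of joint each of case_a_lid, case_b_lid, case_c_lid below 0.06 rad and ((distance between loose_nozzle_c0 and case_a below 0.08 m and x of case_a in the frame of grate between -0.12 and 0.12 m and y of case_a in the frame of grate between -0.22 and 0.22 m and z of case_a in the frame of grate above 0.1 m and angle between case_a's own z axis and vertical below 0.2 rad and linear speed of each of case_a, case_b, case_c below 0.03 m/s and contact force between the fingers and case_a above 1 N and contact force between case_a and folded_box below 0.05 N and contact force between case_a and bent_angle below 0.05 N and height (world z) of case_b between -0.004 and 0.008 m and angle between each of case_b, case_c's own z axis and vertical below 0.06 rad and height (world z) of case_c between -0.004 and 0.008 m) or (distance between loose_nozzle_c0 and case_b below 0.08 m and x of case_b in the frame of grate between -0.12 and 0.12 m and y of case_b in the frame of grate between -0.22 and 0.22 m and z of case_b in the frame of grate above 0.1 m and angle between case_b's own z axis and vertical below 0.2 rad and linear speed of each of case_b, case_a, case_c below 0.03 m/s and contact force between the fingers and case_b above 1 N and contact force between case_b and folded_box below 0.05 N and contact force between case_b and bent_angle below 0.05 N and height (world z) of case_a between -0.004 and 0.008 m and angle between each of case_a, case_c's own z axis and vertical below 0.06 rad and height (world z) of case_c between -0.004 and 0.008 m) or (distance between loose_nozzle_c0 and case_c below 0.08 m and x of case_c in the frame of grate between -0.12 and 0.12 m and y of case_c in the frame of grate between -0.22 and 0.22 m and z of case_c in the frame of grate above 0.1 m and angle between case_c's own z axis and vertical below 0.2 rad and linear speed of each of case_c, case_a, case_b below 0.03 m/s and contact force between the fingers and case_c above 1 N and contact force between case_c and folded_box below 0.05 N and contact force between case_c and bent_angle below 0.05 N and height (world z) of case_a between -0.004 and 0.008 m and angle between each of case_a, case_b's own z axis and vertical below 0.06 rad and height (world z) of case_b between -0.004 and 0.008 m))); the arm keeps its last pose, push and grip.
It fails at once if a case is dropped or knocked over ((linear speed of case_a above 0.6 m/s and contact force between the fingers and case_a below 0.2 N) or (linear speed of case_b above 0.6 m/s and contact force between the fingers and case_b below 0.2 N) or (linear speed of case_c above 0.6 m/s and contact force between the fingers and case_c below 0.2 N)).
It fails at once if a bystander is shifted by more than 30 mm (distance of any of folded_box, bent_angle, chipping_hammer, wire_brush, channel_offcut, magnet_holder, firebrick from where it was at the start of the episode above 0.03 m).
It also fails if it takes over 72 s, if anything falls off the work surface, if the arm or the gripper's body presses on something with over 40 N, if the wrist force passes 120 N, or if a joint passes its speed limit or range.

ROBOT

A 7-joint arm with a two-finger parallel gripper is mounted at the origin on the work surface. World frame = base frame: x ahead of the robot, y to its left, z up, the work surface at z = 0. Lengths are in m, angles in degrees, forces in N, time in s.
With the tool pointing down it reaches from about 0.4 to 0.9 m from the base axis. Payload 5.5 kg.
Tool frame: the origin (TCP) lies midway between the tips of the shut fingers; the grasp point (between the pads) lies arm.hold_point_z behind it (arm.hold_point_z is the distance from the TCP to the grasp point, in m); z points along the fingers, y is the line along which they close (so a half turn about z gives the same grasp; the last joint's range is limited). The gripper opens to 92 mm and grips with 3 to 60 N. Pads are 19 mm wide; open, the fingers measure 130 mm over their backs; the gripper's body (75 mm by 190 mm) begins 47 mm behind the grasp point.
Start: joints at [-50.352, 28.699, -24.465, 88.831, 12.651, 65.22, -12.049], TCP at [0.27, 0.591, 0.205] pointing down, gripper open.
Joint ranges: [-164.97, 164.97], [-17.58, 116.51], [-87.97, 89.64], [11.32, 138.91], [-80.73, 260.73], [10.89, 115.49], [-147.41, 147.41]. Speed limits (degrees/s): [147.25, 147.25, 180, 180, 180, 180, 180].

INTERFACE

Orientations are given as a 3x3 rotation matrix whose columns are the frame's x, y, z axes.
In Python, from plant import status, cams, job, arm gives the robot as it stands. The module is installed in compiled form; this text tells all that it offers.
- The arm moves only by the tool jog_arm, never from a script. Its argument "targets" is a list of rows, each a list of 3 entries, a list of its own where there are three numbers: the opening, from 0 (shut) to 1 (fully open), then the shift along the world's x, y, z in m, then the turn, a rotation vector about the world's x, y, z in rad. A call has exactly 5 rows; each row shifts and turns the commanded pose from where the row before left it; what a row does not reach is not made up. A row lasts 1/8 s, in which the tool goes at most 62.5 mm and 10.7 degrees, less where a joint would pass 70% of its speed; a pose out of reach is approached as far as the arm can. A call is refused whole if a number of a shift passes 0.0625 or a number of a turn 0.188, either way. A call with a gripper value outside its range is refused whole. The fingers move at their own pace and stop on an object; the grip force is fixed at half the most. Time passes only in rows, so rows that do not move let the fingers close, or fill a call up. It gives the time, the measured TCP pose, the force, the opening and the grip force at its end, in the units of the state.
- status.observe(): the state, without advancing time (a new reading comes with each control period).
- cams.snapshot(name): name is "side" or "top"; returns a dict with "color" (400x640x3 uint8, blue, green, red), "fx", "fy", "cx", "cy" (pixels), "R" (3x3) and "t" (3): a world point X has camera coordinates R X + t. Camera axes: x right, y down, z forward; pixel columns grow to the right and rows downward; lengths in m; the calibration is good to about 2 mm. A picture is of the moment at which its call begins. There is no depth.
- job.finish_job(): hands the job in; it is judged then, once.
The state is a dict: "time": time; "joint_positions": joint angles; "joint_velocities": joint speeds; "effort": joint torques, N m; "eef_pos": TCP position; "tool_rot": TCP orientation; "contact_force": force on the tool from outside, world axes, zero at the start; "moment": the same for the moment, N m; "width": finger opening in m; "gripper_force": force on a finger pad.
Only numpy, scipy, OpenCV 4.12 (cv2) and the standard library are available. Lean on these libraries where they do the work, as an engineer would, in place of code of your own. Each camera call takes 0.05 s, during which the arm holds its last target. There are 200 camera calls.

## Working session

There is one attempt and no reset: what is moved stays moved. The work goes in short steps, Python scripts to look and compute and a tool call to move; the robot and the scene stay as the last step left them, time stands still between calls to the robot, and variables do not carry over. Pictures are saved under pics/ and viewed, at most 10 in all, crops included, and the job is handed in when it is done.

Besides the shell and the picture viewer there is one more tool, called after "Call:" as name(argument=value, ...), one argument or row to a line, values as JSON. jog_arm: Moves the arm, as the interface text tells. Its arguments: {"type":"object","properties":{"targets":{"type":"array","items":{"type":"array"}}},"required":["targets"]}

```bash
mkdir -p pics
cat > h.py <<'E'
import numpy as np, cv2
from plant import status, cams, job, arm
def snap(n,name):
    s=cams.snapshot(n); cv2.imwrite(f'pics/{name}.png',s['color']); return s
def ray(s,u,v,z):
    R=np.array(s['R']);t=np.array(s['t']);c=-R.T@t
    d=R.T@np.array([(u-s['cx'])/s['fx'],(v-s['cy'])/s['fy'],1])
    return c+d*(z-c[2])/d[2]
E
python3 - <<'E'
from h import *
a=snap('top','t1');b=snap('side','s1')
for s in (a,b): print(-np.array(s['R']).T@np.array(s['t']),np.array(s['R']).round(2).tolist(),s['fx'])
o=status.observe();print(o['time'],o['eef_pos'],np.array(o['tool_rot']).round(3).tolist(),o['width'],arm.hold_point_z,o['contact_force'],o['moment'])
E
```

```text
[0.39505351 0.02726999 1.72761923] [[0.01, -1.0, 0.02], [-1.0, -0.01, -0.08], [0.08, -0.02, -1.0]] 442.38930421669227
[ 0.1300172  -1.00377472  1.09369548] [[0.92, -0.39, -0.02], [-0.28, -0.62, -0.73], [0.28, 0.68, -0.68]] 496.6785966783097
0.1 [0.27001322 0.59051414 0.2035714 ] [[-0.909, 0.416, -0.001], [0.416, 0.909, -0.002], [0.0, -0.002, -1.0]] 0.09193042811602899 0.0188 [-0.18638205  0.33879946 -1.056749  ] [ 0.01428787 -0.02925106 -0.03992579]
```

View pics/t1.png

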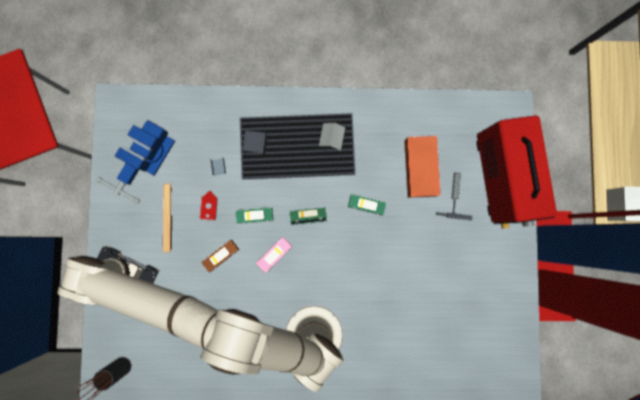

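View pics/s1.png

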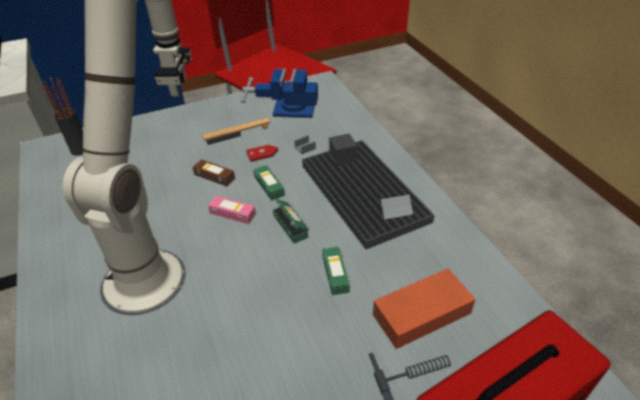

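The top view shows three green cases at (255,215), (308,215) and (367,205). The lid is up on the middle one. The look-alikes are brown (220,255) and pink (274,255). The grate is at about (298,147), with a folded box at (254,141) and the bent angle at (332,135).

```bash
cat >> h.py <<'E'
def greens(s,z=0.036,amin=60):
    hsv=cv2.cvtColor(s['color'],cv2.COLOR_BGR2HSV)
    m=cv2.inRange(hsv,(55,90,25),(90,255,255))
    m=cv2.morphologyEx(m,cv2.MORPH_CLOSE,np.ones((9,9)))
    out=[]
    for c in cv2.findContours(m,0,2)[0]:
        if cv2.contourArea(c)<amin: continue
        r=cv2.minAreaRect(c);p=np.array([ray(s,u,v,z)[:2] for u,v in cv2.boxPoints(r)])
        e=p[1]-p[0],p[2]-p[1]; l=max(e,key=np.linalg.norm);w=min(e,key=np.linalg.norm)
        l=l if l[1]>0 else -l
        out.append((p.mean(0).round(4),np.linalg.norm(l).round(3),np.linalg.norm(w).round(3),np.degrees(np.arctan2(-l[0],l[1])).round(1),np.round(r[0])))
    return out
E
python3 - <<'E'
from h import *
a=cams.snapshot('top');b=cams.snapshot('side')
for s in(a,b):
    for g in greens(s): print(*g)
for u,v in((240,118),(353,114),(355,175),(243,180)): print(ray(a,u,v,.034).round(3))
A=cv2.resize(a['color'][185:235,225:395],None,fx=4.7,fy=4.7,interpolation=2)
B=cv2.resize(b['color'][155:300,240:360],None,fx=2.3,fy=2.3,interpolation=2)
o=np.zeros((A.shape[0]+B.shape[0],800,3),np.uint8);o[:A.shape[0],:A.shape[1]]=A[:,:800];o[A.shape[0]:,:B.shape[1]]=B
cv2.imwrite('pics/c1.png',o)
E
```

```text
[0.4469 0.2863] 0.042 0.027 -83.0 [240. 216.]
[0.4549 0.028 ] 0.131 0.039 5.6 [308. 215.]
[0.4576 0.1816] 0.042 0.031 -83.3 [268. 214.]
[ 0.4903 -0.2335] 0.061 0.043 -13.4 [376. 207.]
[ 0.5091 -0.152 ] 0.045 0.041 79.0 [355. 201.]
[ 0.4949 -0.2089] 0.16 0.05 -14.3 [336. 270.]
[ 0.4591 -0.0328] 0.069 0.036 -27.0 [300. 231.]
[0.4527 0.1664] 0.283 0.059 2.8 [276. 192.]
[0.828 0.295 0.034]
[ 0.851 -0.144  0.034]
[ 0.611 -0.152  0.034]
[0.586 0.278 0.034]
```

View pics/c1.png

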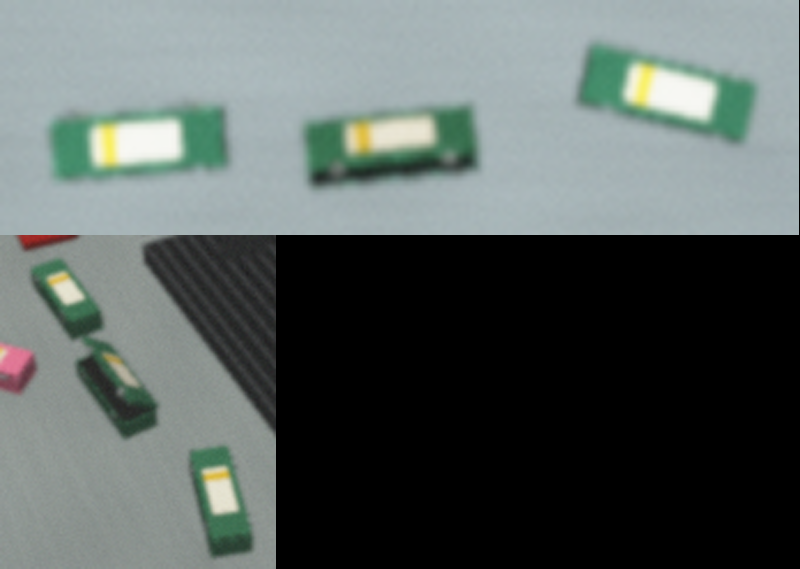

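The crop confirms it: left and right cases are shut, and the middle one's lid is up on its -x side. All three point their hinge side towards +x. Next I'll measure them more tightly.

```bash
cat >> h.py <<'E'
def case(s,win,z=0.036,thr=75):
    u0,u1,v0,v1=win; im=s['color'][v0:v1,u0:u1]
    im=cv2.resize(im,None,fx=4,fy=4,interpolation=2)
    hsv=cv2.cvtColor(im,cv2.COLOR_BGR2HSV)
    m=cv2.inRange(hsv,(50,thr,0),(95,255,255))|cv2.inRange(hsv,(0,0,0),(180,255,70))
    m=cv2.morphologyEx(m,cv2.MORPH_OPEN,np.ones((7,7)))
    p=cv2.findNonZero(m); r=cv2.minAreaRect(cv2.convexHull(p))
    b=(cv2.boxPoints(r)+.5)/4-.5+[u0,v0]
    p=np.array([ray(s,u,v,z)[:2] for u,v in b]); e=p[1]-p[0],p[2]-p[1]
    l=max(e,key=np.linalg.norm);w=min(e,key=np.linalg.norm);l=l if l[1]>0 else -l
    return p.mean(0).round(4),np.linalg.norm(l).round(3),np.linalg.norm(w).round(3),np.degrees(np.arctan2(-l[0],l[1])).round(1)
W=dict(L=(230,280,198,232),M=(284,332,198,232),R=(342,392,188,222))
E
python3 - <<'E'
from h import *
a=cams.snapshot('top')
for k in W: print(k,*case(a,W[k]))
print('grate')
for z in (.034,): 
  g=np.array([ray(a,u,v,z) for u,v in((240,118),(353,114),(355,175),(243,180))]); print(g.mean(0))
for u,v in((254,141),(332,135)): print(ray(a,u,v,.09).round(3))
o=status.observe();print(o['joint_positions'])
E
```

```text
L [0.4524 0.233 ] 0.138 0.047 5.0
M [0.453  0.0285] 0.136 0.047 6.7
R [ 0.4982 -0.1974] 0.138 0.048 -13.1
grate
[0.71916004 0.069354   0.034     ]
[0.727 0.232 0.09 ]
[ 0.754 -0.059  0.09 ]
[-50.35140582  28.72797458 -24.46040553  88.85963268  12.65108504
  65.22024284 -12.04805715]
```

Call:
jog_arm(
  targets=[
    [0,[0.0175,-0.056,-0.005],[0,0,-0.103]],
    [0,[0.0175,-0.056,-0.005],[0,0,-0.103]],
    [0,[0.0175,-0.056,-0.005],[0,0,-0.103]],
    [0,[0.0175,-0.056,-0.005],[0,0,-0.103]],
    [0,[0.0175,-0.056,-0.005],[0,0,-0.103]],
  ],
)

```text
time: 0.88
eef_pos: [0.3582, 0.3093, 0.1796]
tool_rot: [[-0.584, 0.812, 0.001], [0.812, 0.584, 0.0], [-0.0, 0.001, -1.0]]
contact_force: [1.2, 0.5, 0.4]
width: 0.0465
gripper_force: 0.0
```

Call:
jog_arm(
  targets=[
    [0,[0.0175,-0.056,-0.005],[0,0,-0.103]],
    [0,[0.0175,-0.056,-0.005],[0,0,-0.103]],
    [0,[0.0175,-0.056,-0.005],[0,0,-0.103]],
    [0,[0.0175,-0.056,-0.005],[0,0,-0.103]],
    [0,[0.0175,-0.056,-0.005],[0,0,-0.103]],
  ],
)

```text
time: 1.5
eef_pos: [0.4458, 0.0295, 0.1548]
tool_rot: [[-0.109, 0.994, 0.001], [0.994, 0.109, 0.0], [0.0, 0.001, -1.0]]
contact_force: [1.1, 0.7, 0.2]
width: 0.0009
gripper_force: 0.0
```

Call:
jog_arm(
  targets=[
    [0,[0,0,-0.04],[0,0,0]],
    [0,[0,0,-0.025],[0,0,0]],
    [0,[0,0,-0.012],[0,0,0]],
    [0,[0,0,-0.012],[0,0,0]],
    [0,[0,0,-0.01],[0,0,0]],
  ],
)

```text
time: 2.12
eef_pos: [0.4458, 0.0315, 0.0554]
tool_rot: [[-0.112, 0.994, 0.001], [0.994, 0.112, 0.0], [0.0, 0.001, -1.0]]
contact_force: [-0.9, -0.1, -0.6]
width: 0.0004
gripper_force: 0.0
```

Call:
jog_arm(
  targets=[
    [0,[0,0,-0.008],[0,0,0]],
    [0,[0,0,-0.006],[0,0,0]],
    [0,[0,0,-0.004],[0,0,0]],
    [0,[0,0,-0.002],[0,0,0]],
    [0,[0,0,0],[0,0,0]],
  ],
)

```text
time: 2.75
eef_pos: [0.4453, 0.0312, 0.0356]
tool_rot: [[-0.112, 0.994, 0.0], [0.994, 0.112, 0.0], [0.0, 0.0, -1.0]]
contact_force: [-0.5, -0.1, 0.5]
width: 0.0004
gripper_force: 0.0
```

Call:
jog_arm(
  targets=[
    [0,[0,0,-0.001],[0,0,0]],
    [0,[0,0,-0.001],[0,0,0]],
    [0,[0,0,-0.001],[0,0,0]],
    [0,[0,0,0],[0,0,0]],
    [0,[0,0,0],[0,0,0]],
  ],
)

```text
time: 3.38
eef_pos: [0.4452, 0.0311, 0.0325]
tool_rot: [[-0.112, 0.994, 0.0], [0.994, 0.112, 0.0], [0.0, 0.0, -1.0]]
contact_force: [0.4, 0.2, 1.2]
width: 0.0002
gripper_force: 0.4
```

Run:
```python
from h import *
b=cams.snapshot('side')
cv2.imwrite('pics/c2.png',cv2.resize(b['color'][150:300,220:380],None,fx=3.7,fy=3.7,interpolation=2))
```

```text
(no output)
```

View pics/c2.png

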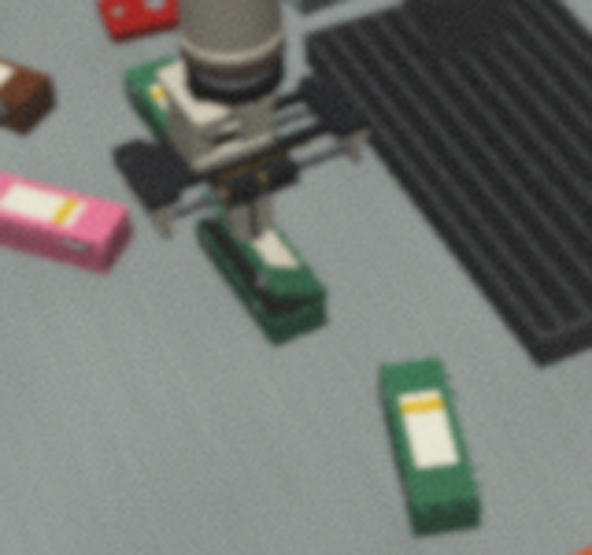

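Run:
```python
from h import *
b=cams.snapshot('side')
R=np.array(b['R']);t=np.array(b['t'])
def pj(X):
    c=R@np.array(X)+t; u=np.array([c[0]/c[2]*b['fx']+b['cx'],c[1]/c[2]*b['fy']+b['cy']]); return ((u-[220,150])*3.7).round()
print('tip',pj([.4452,.0311,.0325]))
p=np.radians(6);ex=np.array([np.cos(p),np.sin(p),0]);ey=np.array([-np.sin(p),np.cos(p),0])
for c in([.453,.0285,0],):
  for x,y,z in((-25,-70,0),(25,-70,0),(-25,70,28),(-25,-70,28),(25,-70,28),(25,70,28)): print(x,y,z,pj(np.array(c)+ex*x/1e3+ey*y/1e3+[0,0,z/1e3]))
```

```text
tip [251. 255.]
-25 -70 0 [275. 347.]
25 -70 0 [329. 324.]
-25 70 28 [198. 219.]
-25 -70 28 [273. 323.]
25 -70 28 [328. 300.]
25 70 28 [251. 198.]
```

The fingertip is pressing on the lid, which has come down to about 15° but isn't shut. I'll keep pressing, a little nearer the free edge.

Call:
jog_arm(
  targets=[
    [0,[0,0,0.02],[0,0,0]],
    [0,[-0.01,0,0],[0,0,0]],
    [0,[0,0,-0.012],[0,0,0]],
    [0,[0,0,-0.006],[0,0,0]],
    [0,[0,0,-0.003],[0,0,0]],
  ],
)

```text
time: 4.1
eef_pos: [0.4324, 0.0309, 0.03]
tool_rot: [[-0.112, 0.994, -0.006], [0.994, 0.112, -0.001], [0.0, -0.006, -1.0]]
contact_force: [-4.5, 0.2, 3.7]
width: 0.0004
gripper_force: 3.1
```

Call:
jog_arm(
  targets=[
    [0,[0,0,-0.002],[0,0,0]],
    [0,[0,0,-0.001],[0,0,0]],
    [0,[0,0,-0.001],[0,0,0]],
    [0,[0,0,-0.001],[0,0,0]],
    [0,[0,0,0],[0,0,0]],
  ],
)

```text
time: 4.72
eef_pos: [0.4356, 0.0312, 0.0266]
tool_rot: [[-0.112, 0.994, 0.001], [0.994, 0.112, 0.0], [0.0, 0.001, -1.0]]
contact_force: [-3.4, 0.4, 1.7]
width: 0.0005
gripper_force: 2.2
```

Run:
```python
from h import *
b=cams.snapshot('side');a=cams.snapshot('top')
B=cv2.resize(b['color'][190:250,255:325],None,fx=8,fy=8,interpolation=2)
cv2.imwrite('pics/c3.png',B)
```

```text
(no output)
```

View pics/c3.png

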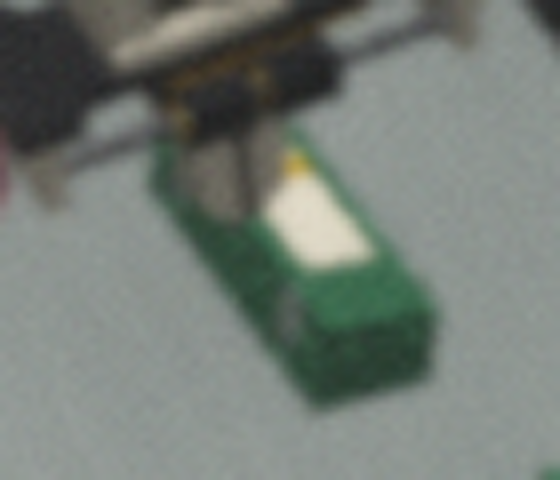

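Call:
jog_arm(
  targets=[
    [0,[0,0,0.02],[0,0,0]],
    [0,[0,0,0.05],[0,0,0]],
    [0,[0.0,0,0.06],[0,0,0]],
    [0,[-0.05,0,0.03],[0,0,0]],
    [0,[-0.06,0,0],[0,0,0]],
  ],
)

```text
time: 5.45
eef_pos: [0.3285, 0.0318, 0.1895]
tool_rot: [[-0.111, 0.994, 0.01], [0.994, 0.111, 0.002], [0.001, 0.01, -1.0]]
contact_force: [-0.1, 0.0, 0.3]
width: 0.0008
gripper_force: 0.0
```

Run:
```python
from h import *
b=cams.snapshot('side');a=cams.snapshot('top')
B=cv2.resize(b['color'][180:250,255:325],None,fx=6,fy=6,interpolation=2)
A=cv2.resize(a['color'][195:235,275:340],None,fx=6,fy=6,interpolation=2)
o=np.zeros((420,800,3),np.uint8);o[:,:420]=B[:420];o[:240,420:800]=A[:,:380]
cv2.imwrite('pics/c4.png',o)
for k in W: print(k,*case(a,W[k]))
```

```text
L [0.4524 0.233 ] 0.138 0.047 5.0
M [0.45   0.0279] 0.136 0.047 6.7
R [ 0.4983 -0.1974] 0.138 0.048 -13.2
```

View pics/c4.png

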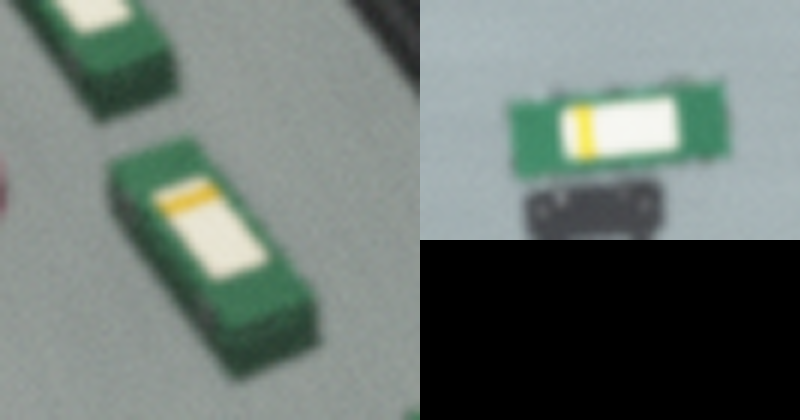

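The lid looks shut: the body is uniform with no dark gap. I'll re-measure the middle case with the gripper left out of the mask, then confirm with a central press.

```bash
sed -i 's/def case(s,win,z=0.036,thr=75):/def case(s,win,z=0.036,thr=75,dark=70):/; s/(180,255,70))/(180,255,dark))/' h.py
python3 - <<'E'
from h import *
a=cams.snapshot('top')
for k in W: print(k,*case(a,W[k],dark=0))
hsv=cv2.cvtColor(a['color'],cv2.COLOR_BGR2HSV)
for k,(u0,u1,v0,v1) in W.items():
    m=cv2.inRange(a['color'][v0:v1,u0:u1],(215,215,215),(255,255,255)); M=cv2.moments(m,True)
    print(k,M['m00'],ray(a,u0+M['m10']/M['m00'],v0+M['m01']/M['m00'],.036).round(4))
b=cams.snapshot('side')
for k,w in dict(L=(245,290,155,205),M=(265,315,195,250),R=(315,360,240,300)).items():
    u0,u1,v0,v1=w
    m=cv2.inRange(b['color'][v0:v1,u0:u1],(170,185,185),(255,255,255)); M=cv2.moments(m,True)
    print(k,M['m00'],ray(b,u0+M['m10']/M['m00'],v0+M['m01']/M['m00'],.036).round(4))
E
```

```text
L [0.4524 0.2333] 0.138 0.047 5.1
M [0.4488 0.0277] 0.137 0.049 6.5
R [ 0.4981 -0.1974] 0.138 0.048 -13.1
L 92.0 [0.4536 0.2251 0.036 ]
M 92.0 [0.452  0.0203 0.036 ]
R 86.0 [ 0.4968 -0.2086  0.036 ]
L 79.0 [0.4535 0.2282 0.036 ]
M 103.0 [0.4523 0.0227 0.036 ]
R 156.0 [ 0.4975 -0.2043  0.036 ]
```

Call:
jog_arm(
  targets=[
    [0,[0.06,0,0],[0,0,0]],
    [0,[0.052,0,-0.03],[0,0,0]],
    [0,[0,0,-0.06],[0,0,0]],
    [0,[0,0,-0.045],[0,0,0]],
    [0,[0,0,-0.012],[0,0,0]],
  ],
)

```text
time: 6.28
eef_pos: [0.4366, 0.0308, 0.0367]
tool_rot: [[-0.112, 0.994, -0.004], [0.994, 0.112, -0.001], [-0.0, -0.004, -1.0]]
contact_force: [-0.0, 0.0, 0.2]
width: 0.0005
gripper_force: 0.0
```

Call:
jog_arm(
  targets=[
    [0,[0,0,-0.006],[0,0,0]],
    [0,[0,0,-0.003],[0,0,0]],
    [0,[0,0,-0.003],[0,0,0]],
    [0,[0,0,-0.002],[0,0,0]],
    [0,[0,0,0],[0,0,0]],
  ],
)

```text
time: 6.9
eef_pos: [0.4375, 0.0312, 0.0259]
tool_rot: [[-0.112, 0.994, 0.001], [0.994, 0.112, 0.0], [0.0, 0.001, -1.0]]
contact_force: [-0.5, -0.6, -0.5]
width: 0.0005
gripper_force: 0.0
```

Call:
jog_arm(
  targets=[
    [0,[0,0,-0.001],[0,0,0]],
    [0,[0,0,-0.001],[0,0,0]],
    [0,[0,0,-0.001],[0,0,0]],
    [0,[0,0,0],[0,0,0]],
    [0,[0,0,0],[0,0,0]],
  ],
)

```text
time: 7.52
eef_pos: [0.4372, 0.0312, 0.0225]
tool_rot: [[-0.112, 0.994, -0.0], [0.994, 0.112, 0.0], [0.0, -0.0, -1.0]]
contact_force: [-0.3, 0.7, 0.0]
width: 0.0005
gripper_force: 0.0
```

Call:
jog_arm(
  targets=[
    [0,[0,0,-0.001],[0,0,0]],
    [0,[0,0,-0.001],[0,0,0]],
    [0,[0,0,-0.001],[0,0,0]],
    [0,[0,0,0],[0,0,0]],
    [0,[0,0,0],[0,0,0]],
  ],
)

```text
time: 8.15
eef_pos: [0.4372, 0.0312, 0.0195]
tool_rot: [[-0.112, 0.994, -0.0], [0.994, 0.112, 0.0], [0.0, -0.0, -1.0]]
contact_force: [-0.5, 0.5, -0.2]
width: 0.0002
gripper_force: 0.0
```

Run:
```python
from h import *
b=cams.snapshot('side')
cv2.imwrite('pics/c5.png',cv2.resize(b['color'][180:250,250:330],None,fx=8,fy=8,interpolation=2))
R=np.array(b['R']);t=np.array(b['t'])
o=status.observe();print(o['eef_pos'],o['contact_force'])
for z in(0.02,.036):
  c=R@np.array([o['eef_pos'][0],o['eef_pos'][1],z])+t;print(z,(c[0]/c[2]*b['fx']+b['cx']-250)*8,(c[1]/c[2]*b['fy']+b['cy']-180)*8)
```

```text
[0.4372281  0.03115727 0.0195278 ] [0.13828703 0.49953553 0.39797965]
0.02 285.24997160225485 341.6114300850311
0.036 282.4125557720149 311.82304843435827
```

View pics/c5.png

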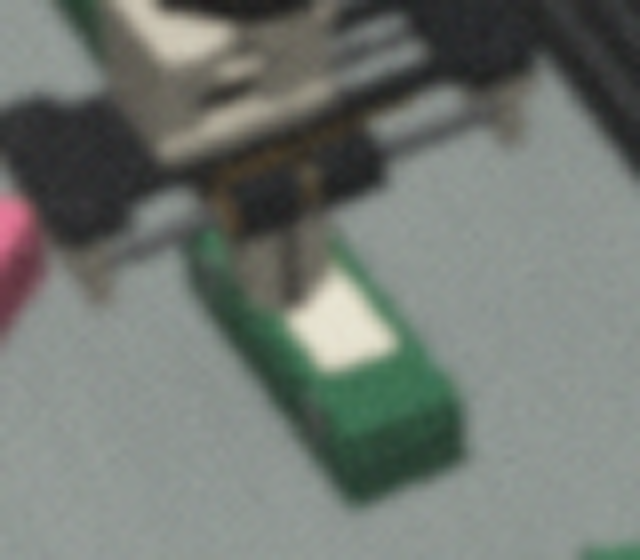

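The visible fingertip, at about (285,305), matches z ≈ 0.039. So the real tips sit about 19 mm above the reported TCP. I'll continue down until contact.

Call:
jog_arm(
  targets=[
    [0,[0,0,-0.001],[0,0,0]],
    [0,[0,0,-0.001],[0,0,0]],
    [0,[0,0,-0.001],[0,0,0]],
    [0,[0,0,-0.001],[0,0,0]],
    [0,[0,0,0],[0,0,0]],
  ],
)

```text
time: 8.82
eef_pos: [0.4371, 0.0311, 0.0154]
tool_rot: [[-0.112, 0.994, -0.0], [0.994, 0.112, 0.0], [0.0, -0.0, -1.0]]
contact_force: [-0.0, 0.4, 1.4]
width: 0.0003
gripper_force: 0.0
```

Call:
jog_arm(
  targets=[
    [0,[0,0,-0.001],[0,0,0]],
    [0,[0,0,-0.001],[0,0,0]],
    [0,[0,0,0],[0,0,0]],
    [0,[0,0,0],[0,0,0]],
    [0,[0,0,0],[0,0,0]],
  ],
)

```text
time: 9.45
eef_pos: [0.437, 0.0311, 0.014]
tool_rot: [[-0.112, 0.994, -0.0], [0.994, 0.112, 0.0], [0.0, -0.0, -1.0]]
contact_force: [-3.3, -0.8, 9.3]
width: 0.0005
gripper_force: 4.4
```

Contact turns stiff at reported z ≈ 0.014 with 9 N, so the lid is firmly shut and the tips are about 21 mm above the reported TCP. I'll rise, open and grip the middle case.

Call:
jog_arm(
  targets=[
    [0,[0,0,0.02],[0,0,0]],
    [1,[0,0,0.045],[0,0,0]],
    [1,[0.013,-0.003,0],[0,0,0]],
    [1,[0,0,0],[0,0,0]],
    [1,[0,0,0],[0,0,0]],
  ],
)

```text
time: 10.07
eef_pos: [0.4489, 0.028, 0.0773]
tool_rot: [[-0.112, 0.994, -0.003], [0.994, 0.112, -0.0], [0.0, -0.003, -1.0]]
contact_force: [-0.0, 0.1, 0.6]
width: 0.0361
gripper_force: 0.0
```

Call:
jog_arm(
  targets=[
    [1,[0,0,0],[0,0,0]],
    [1,[0,0,-0.02],[0,0,0]],
    [1,[0,0,-0.025],[0,0,0]],
    [1,[0,0,-0.02],[0,0,0]],
    [1,[0,0,-0.01],[0,0,0]],
  ],
)

```text
time: 10.7
eef_pos: [0.4488, 0.0281, 0.0021]
tool_rot: [[-0.112, 0.994, -0.003], [0.994, 0.112, -0.0], [0.0, -0.003, -1.0]]
contact_force: [-0.2, -0.2, 0.4]
width: 0.0857
gripper_force: 0.0
```

Call:
jog_arm(
  targets=[
    [1,[0,0,-0.004],[0,0,0]],
    [1,[0,0,-0.003],[0,0,0]],
    [1,[0,0,-0.003],[0,0,0]],
    [1,[0,0,-0.002],[0,0,0]],
    [1,[0,0,0],[0,0,0]],
  ],
)

```text
time: 11.32
eef_pos: [0.4503, 0.0282, -0.0084]
tool_rot: [[-0.112, 0.994, 0.0], [0.994, 0.112, 0.0], [0.0, 0.0, -1.0]]
contact_force: [-0.5, 0.1, -0.2]
width: 0.0919
gripper_force: 0.0
```

Call:
jog_arm(
  targets=[
    [1,[0,0,-0.003],[0,0,0]],
    [0,[0,0,0],[0,0,0]],
    [0,[0,0,0],[0,0,0]],
    [0,[0,0,0],[0,0,0]],
    [0,[0,0,0],[0,0,0]],
  ],
)

```text
time: 11.95
eef_pos: [0.4503, 0.0282, -0.0114]
tool_rot: [[-0.112, 0.994, 0.0], [0.994, 0.112, 0.0], [0.0, 0.0, -1.0]]
contact_force: [-0.7, -1.2, 0.1]
width: 0.0564
gripper_force: 0.0
```

Call:
jog_arm(
  targets=[
    [0,[0,0,0],[0,0,0]],
    [0,[0,0,0],[0,0,0]],
    [0,[0,0,0.01],[0,0,0]],
    [0,[0,0,0.02],[0,0,0]],
    [0,[0,0,0.03],[0,0,0]],
  ],
)

```text
time: 12.58
eef_pos: [0.4491, 0.028, 0.0488]
tool_rot: [[-0.112, 0.994, -0.002], [0.994, 0.112, -0.0], [0.0, -0.002, -1.0]]
contact_force: [1.3, -0.0, -3.4]
width: 0.0497
gripper_force: 30.0
```

Call:
jog_arm(
  targets=[
    [0,[0,0,0.01],[0.16,0,0]],
    [0,[0,0,0],[0.16,0,0]],
    [0,[0,0,0],[0,0,0]],
    [0,[0,0,0],[-0.16,0,0]],
    [0,[0,0,0],[-0.16,0,0]],
  ],
)

```text
time: 13.2
eef_pos: [0.4495, 0.0267, 0.0576]
tool_rot: [[-0.107, 0.994, -0.003], [0.994, 0.107, -0.004], [-0.003, -0.003, -1.0]]
contact_force: [-1.2, 0.0, -4.6]
width: 0.0499
gripper_force: 30.0
```

```bash
cat >> h.py <<'E'
def bal(n=12):
    for _ in range(4): cams.snapshot('side')
    L=[]
    for _ in range(n):
        cams.snapshot('side');o=status.observe();L.append(np.r_[o['contact_force'],o['moment']])
    L=np.array(L);print(o['time'],np.round(o['eef_pos'],4),np.round(o['tool_rot'],3).tolist());print('F,M',L.mean(0).round(4),'sem',(L.std(0)/n**.5).round(4))
E
python3 -c "
from h import *
bal()"
```

```text
14.0 [0.4489 0.0276 0.0568] [[-0.11, 0.994, -0.005], [0.994, 0.11, 0.002], [0.002, -0.005, -1.0]]
F,M [-1.4290e-01 -1.6590e-01 -3.2583e+00 -6.4900e-02  5.1700e-02  8.0000e-04] sem [0.1372 0.1508 0.1331 0.0093 0.0091 0.0075]
```

Call:
jog_arm(
  targets=[
    [0,[0,0,0],[-0.16,0,0]],
    [0,[0,0,0],[-0.16,0,0]],
    [0,[0,0,0],[0,0,0]],
    [0,[0,0,0],[0.16,0,0]],
    [0,[0,0,0],[0.16,0,0]],
  ],
)

```text
time: 14.62
eef_pos: [0.449, 0.0293, 0.057]
tool_rot: [[-0.116, 0.993, -0.005], [0.993, 0.116, 0.006], [0.007, -0.004, -1.0]]
contact_force: [-0.6, 0.7, -4.1]
width: 0.0496
gripper_force: 30.0
```

```bash
python3 -c "
from h import *
bal()"
```

```text
15.425 [0.4484 0.0286 0.0565] [[-0.113, 0.994, -0.007], [0.994, 0.113, 0.001], [0.002, -0.007, -1.0]]
F,M [-0.0716  0.1571 -3.3041 -0.0823  0.0451 -0.0059] sem [0.1339 0.1386 0.1404 0.0048 0.0071 0.0125]
```

Call:
jog_arm(
  targets=[
    [0,[0,0,0],[0.17,0,0]],
    [0,[0,0,0],[0.17,0,0]],
    [0,[0,0,0],[0,0,0]],
    [0,[0,0,0],[0,0,0]],
    [0,[0,0,0],[0,0,0]],
  ],
)

```text
time: 16.05
eef_pos: [0.4466, 0.0299, 0.0557]
tool_rot: [[-0.115, 0.993, -0.015], [0.946, 0.114, 0.303], [0.302, 0.021, -0.953]]
contact_force: [-0.9, 0.6, -2.9]
width: 0.0498
gripper_force: 30.0
```

Call:
jog_arm(
  targets=[
    [0,[0,0,0],[-0.1,0,0]],
    [0,[0,0,0],[-0.1,0,0]],
    [0,[0,0,0],[-0.08,0,0]],
    [0,[0,0,0],[-0.06,0,0]],
    [0,[0,0,0],[0,0,0]],
  ],
)

```text
time: 16.68
eef_pos: [0.4467, 0.0322, 0.0558]
tool_rot: [[-0.12, 0.993, -0.013], [0.992, 0.119, -0.031], [-0.029, -0.016, -0.999]]
contact_force: [-0.1, 0.1, -3.4]
width: 0.0499
gripper_force: 30.0
```

```bash
python3 -c "
from h import *
bal()"
```

```text
17.475 [0.4468 0.028  0.0555] [[-0.111, 0.994, -0.013], [0.993, 0.111, -0.032], [-0.03, -0.017, -0.999]]
F,M [-0.2955  0.1315 -3.1507  0.0168  0.0517  0.0062] sem [0.1401 0.1616 0.1115 0.0101 0.0067 0.0088]
```

Call:
jog_arm(
  targets=[
    [0,[0,0,0],[-0.15,0,0]],
    [0,[0,0,0],[-0.15,0,0]],
    [0,[0,0,0],[0,0,0]],
    [0,[0,0,0],[0,0,0]],
    [0,[0,0,0],[0,0,0]],
  ],
)

```text
time: 18.1
eef_pos: [0.4467, 0.0266, 0.0557]
tool_rot: [[-0.109, 0.994, -0.014], [0.941, 0.098, -0.325], [-0.322, -0.049, -0.946]]
contact_force: [0.1, 0.1, -2.5]
width: 0.0498
gripper_force: 30.0
```

Call:
jog_arm(
  targets=[
    [0,[0,0,0],[0.1,0,0]],
    [0,[0,0,0],[0.1,0,0]],
    [0,[0,0,0],[0.07,0,0]],
    [0,[0,0,0],[0.05,0,0]],
    [0,[0,0,0],[0,0,0]],
  ],
)

```text
time: 18.73
eef_pos: [0.4467, 0.0248, 0.0559]
tool_rot: [[-0.105, 0.994, -0.013], [0.994, 0.104, -0.012], [-0.011, -0.014, -1.0]]
contact_force: [-0.8, 0.1, -3.0]
width: 0.0496
gripper_force: 30.0
```

```bash
python3 -c "
from h import *
bal()"
```

```text
19.525 [0.4468 0.0282 0.0555] [[-0.111, 0.994, -0.013], [0.994, 0.111, -0.012], [-0.01, -0.015, -1.0]]
F,M [-0.103   0.1707 -3.5951 -0.0961  0.0217  0.0125] sem [0.1417 0.1377 0.1167 0.0088 0.0114 0.0052]
```

Call:
jog_arm(
  targets=[
    [0,[0,0,0.03],[0.16,0,0]],
    [0,[0,0,0.03],[0.16,0,0]],
    [0,[0,0,0],[0,0,0]],
    [0,[0,0,0],[0,0,0]],
    [0,[0,0,0],[0,0,0]],
  ],
)

```text
time: 20.15
eef_pos: [0.4457, 0.0295, 0.1139]
tool_rot: [[-0.113, 0.993, -0.017], [0.948, 0.113, 0.298], [0.298, 0.018, -0.954]]
contact_force: [-0.4, 0.8, -4.3]
width: 0.05
gripper_force: 30.0
```

Call:
jog_arm(
  targets=[
    [0,[0,0,0],[-0.1,0,0]],
    [0,[0,0,0],[-0.1,0,0]],
    [0,[0,0,0],[-0.07,0,0]],
    [0,[0,0,0],[-0.04,0,0]],
    [0,[0,0,0],[0,0,0]],
  ],
)

```text
time: 20.78
eef_pos: [0.4459, 0.031, 0.1141]
tool_rot: [[-0.117, 0.993, -0.015], [0.993, 0.117, -0.006], [-0.005, -0.016, -1.0]]
contact_force: [-0.1, 0.8, -3.3]
width: 0.0498
gripper_force: 30.0
```

```bash
python3 -c "
from h import *
bal()
snap('side','s2');snap('top','t2')"
```

```text
21.575 [0.4466 0.028  0.1145] [[-0.111, 0.994, -0.014], [0.994, 0.111, -0.007], [-0.005, -0.015, -1.0]]
F,M [ 0.2343 -0.0706 -3.4985 -0.0215  0.0341 -0.0059] sem [0.1521 0.1261 0.1123 0.0092 0.011  0.0098]
```

View pics/s2.png

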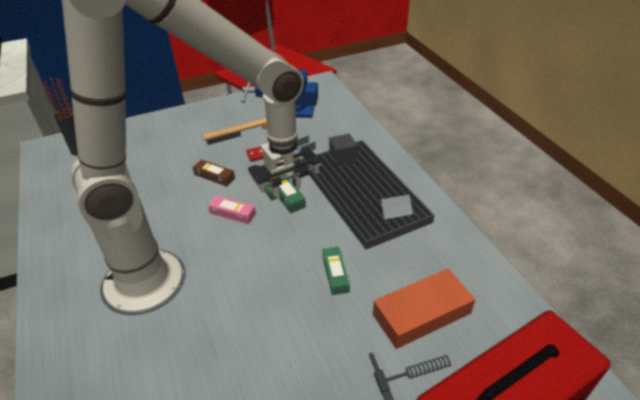

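Call:
jog_arm(
  targets=[
    [0,[0,0,0],[-0.17,0,0]],
    [0,[0,0,0],[-0.17,0,0]],
    [0,[0,0,0],[0,0,0]],
    [0,[0,0,0],[0,0,0]],
    [0,[0,0,0],[0,0,0]],
  ],
)

```text
time: 22.3
eef_pos: [0.4462, 0.0266, 0.1145]
tool_rot: [[-0.108, 0.994, -0.016], [0.938, 0.097, -0.333], [-0.33, -0.052, -0.943]]
contact_force: [-0.3, -0.1, -4.4]
width: 0.05
gripper_force: 30.0
```

Call:
jog_arm(
  targets=[
    [0,[0,0,0],[0.1,0,0]],
    [0,[0,0,0],[0.1,0,0]],
    [0,[0,0,0],[0.08,0,0]],
    [0,[0,0,0],[0.06,0,0]],
    [0,[0,0,0],[0,0,0]],
  ],
)

```text
time: 22.92
eef_pos: [0.4462, 0.0247, 0.1147]
tool_rot: [[-0.104, 0.994, -0.015], [0.995, 0.104, -0.001], [0.0, -0.015, -1.0]]
contact_force: [0.5, -0.2, -3.6]
width: 0.0496
gripper_force: 30.0
```

```bash
python3 -c "
from h import *
bal(16)"
```

```text
23.925 [0.4463 0.028  0.1143] [[-0.111, 0.994, -0.015], [0.994, 0.111, -0.001], [0.001, -0.015, -1.0]]
F,M [-1.9880e-01 -1.0000e-03 -3.5585e+00 -1.0740e-01  2.9700e-02  1.0300e-02] sem [0.1099 0.1139 0.1117 0.0078 0.0074 0.0116]
```

Call:
jog_arm(
  targets=[
    [0,[0,0,0],[0.17,0,0]],
    [0,[0,0,0],[0.17,0,0]],
    [0,[0,0,0],[0,0,0]],
    [0,[0,0,0],[0,0,0]],
    [0,[0,0,0],[0,0,0]],
  ],
)

```text
time: 24.55
eef_pos: [0.4451, 0.0295, 0.1138]
tool_rot: [[-0.114, 0.993, -0.02], [0.943, 0.114, 0.313], [0.313, 0.016, -0.95]]
contact_force: [0.5, 0.3, -2.6]
width: 0.0496
gripper_force: 30.0
```

Call:
jog_arm(
  targets=[
    [0,[0,0,0],[-0.1,0,0]],
    [0,[0,0,0],[-0.1,0,0]],
    [0,[0,0,0],[-0.08,0,0]],
    [0,[0,0,0],[-0.06,0,0]],
    [0,[0,0,0],[0,0,0]],
  ],
)

```text
time: 25.18
eef_pos: [0.4452, 0.0315, 0.114]
tool_rot: [[-0.118, 0.993, -0.019], [0.993, 0.117, -0.02], [-0.018, -0.021, -1.0]]
contact_force: [0.4, 0.0, -3.0]
width: 0.05
gripper_force: 30.0
```

```bash
python3 -c "
from h import *
bal(16)"
```

```text
26.175 [0.4453 0.0281 0.1137] [[-0.111, 0.994, -0.02], [0.994, 0.111, -0.021], [-0.019, -0.022, -1.0]]
F,M [ 2.5620e-01 -1.9790e-01 -3.2244e+00  1.5600e-02  2.4000e-02 -8.0000e-04] sem [0.1015 0.1021 0.109  0.0074 0.0099 0.0059]
```

After tilting each way with a hold, the level Mx goes to about -0.095 and about +0.005. That swing is about 0.1 N m, which matches the 0.1 kg nozzle moving ±49 mm. The middle case rattles, so I'll carry it over the grate.

Call:
jog_arm(
  targets=[
    [0,[0,0,0.02],[0.01,-0.01,0]],
    [0,[0.01,0,0.03],[0.011,-0.01,0]],
    [0,[0.025,0.004,0.015],[0,0,0]],
    [0,[0.03,0.005,0],[0,0,0]],
    [0,[0.03,0.005,0],[0,0,0]],
  ],
)

```text
time: 26.8
eef_pos: [0.5412, 0.0423, 0.179]
tool_rot: [[-0.111, 0.994, 0.001], [0.994, 0.111, 0.0], [-0.0, 0.001, -1.0]]
contact_force: [0.7, 0.0, -2.9]
width: 0.0498
gripper_force: 30.0
```

Call:
jog_arm(
  targets=[
    [0,[0.03,0.005,0],[0,0,0]],
    [0,[0.03,0.005,0],[0,0,0]],
    [0,[0.03,0.005,0],[0,0,0]],
    [0,[0.03,0.005,0],[0,0,0]],
    [0,[0.02,0.005,0],[0,0,0]],
  ],
)

```text
time: 27.42
eef_pos: [0.6812, 0.0672, 0.1779]
tool_rot: [[-0.111, 0.994, -0.0], [0.994, 0.111, -0.0], [-0.0, -0.0, -1.0]]
contact_force: [-0.2, 0.1, -3.5]
width: 0.0495
gripper_force: 30.0
```

Call:
jog_arm(
  targets=[
    [0,[0.01,0.003,0],[0,0,0]],
    [0,[0,0,0],[0,0,0]],
    [0,[0,0,0],[0,0,0]],
    [0,[0,0,0],[0,0,0]],
    [0,[0,0,0],[0,0,0]],
  ],
)

```text
time: 28.05
eef_pos: [0.69, 0.0699, 0.179]
tool_rot: [[-0.11, 0.994, 0.001], [0.994, 0.11, -0.0], [-0.0, 0.001, -1.0]]
contact_force: [-0.3, 0.3, -2.9]
width: 0.0501
gripper_force: 30.0
```

Run:
```python
from h import *
bal(8);a=snap('top','t3');b=snap('side','s3')
for k in 'LR': print(k,*case(a,W[k]))
o=np.vstack([cv2.resize(a['color'][90:235,225:400],None,fx=2.2,fy=2.2),cv2.resize(b['color'][90:260,240:440],(385,280))])
cv2.imwrite('pics/c6.png',o[:600])
```

```text
28.65 [0.6903 0.0701 0.1786] [[-0.111, 0.994, 0.0], [0.994, 0.111, -0.0], [-0.0, 0.0, -1.0]]
F,M [ 0.251   0.2995 -3.5327 -0.0431  0.0729  0.0077] sem [0.1134 0.2069 0.1716 0.0108 0.0104 0.0117]
L [0.4525 0.2331] 0.138 0.047 5.0
R [ 0.4982 -0.1974] 0.138 0.048 -13.1
```

View pics/c6.png

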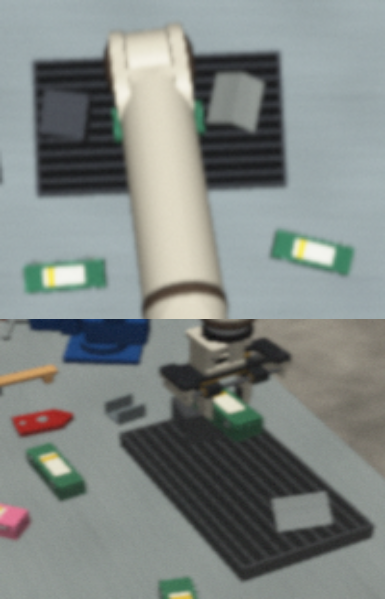

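The case hangs level over the grate and clear of both bystanders, and the other two cases haven't moved. Mx here is ambiguous, so I'll rock once more each way to be sure, with plenty of time left.

Call:
jog_arm(
  targets=[
    [0,[0,0,0],[-0.17,0,0]],
    [0,[0,0,0],[-0.17,0,0]],
    [0,[0,0,0],[0,0,0]],
    [0,[0,0,0],[0,0,0]],
    [0,[0,0,0],[0,0,0]],
  ],
)

```text
time: 29.38
eef_pos: [0.6906, 0.0677, 0.1792]
tool_rot: [[-0.108, 0.994, 0.0], [0.937, 0.101, -0.334], [-0.332, -0.036, -0.943]]
contact_force: [-0.0, -1.2, -3.5]
width: 0.05
gripper_force: 30.0
```

Call:
jog_arm(
  targets=[
    [0,[0,0,0],[0.1,0,0]],
    [0,[0,0,0],[0.1,0,0]],
    [0,[0,0,0],[0.08,0,0]],
    [0,[0,0,0],[0.06,0,0]],
    [0,[0,0,0],[0,0,0]],
  ],
)

```text
time: 30.0
eef_pos: [0.6908, 0.0641, 0.1795]
tool_rot: [[-0.103, 0.995, 0.001], [0.995, 0.103, -0.002], [-0.002, 0.001, -1.0]]
contact_force: [0.4, -0.1, -3.8]
width: 0.0498
gripper_force: 30.0
```

```bash
python3 -c "
from h import *
bal(24)"
```

```text
31.4 [0.6903 0.0701 0.1787] [[-0.111, 0.994, 0.0], [0.994, 0.111, -0.0], [-0.0, 0.0, -1.0]]
F,M [ 3.6300e-02  6.8000e-02 -3.5041e+00 -1.1970e-01  5.8000e-02 -1.0000e-03] sem [0.1209 0.0988 0.093  0.0055 0.0058 0.0066]
```

Call:
jog_arm(
  targets=[
    [0,[0,0,0],[0.17,0,0]],
    [0,[0,0,0],[0.17,0,0]],
    [0,[0,0,0],[0,0,0]],
    [0,[0,0,0],[0,0,0]],
    [0,[0,0,0],[0,0,0]],
  ],
)

```text
time: 32.02
eef_pos: [0.6901, 0.0725, 0.1791]
tool_rot: [[-0.114, 0.994, -0.0], [0.937, 0.107, 0.334], [0.332, 0.038, -0.943]]
contact_force: [-0.7, 0.5, -3.7]
width: 0.0494
gripper_force: 30.0
```

Call:
jog_arm(
  targets=[
    [0,[0,0,0],[-0.1,0,0]],
    [0,[0,0,0],[-0.1,0,0]],
    [0,[0,0,0],[-0.08,0,0]],
    [0,[0,0,0],[-0.06,0,0]],
    [0,[0,0,0],[0,0,0]],
  ],
)

```text
time: 32.65
eef_pos: [0.6898, 0.0761, 0.1791]
tool_rot: [[-0.118, 0.993, 0.001], [0.993, 0.118, 0.002], [0.002, 0.001, -1.0]]
contact_force: [-0.3, -0.8, -2.5]
width: 0.0496
gripper_force: 30.0
```

```bash
python3 -c "
from h import *
bal(24)"
```

```text
Traceback (most recent call last):
  File "h.py", line 37, in bal
    cams.snapshot('side');o=status.observe();L.append(np.r_[o['contact_force'],o['moment']])
    ~~~~~~~~~~~~~^^^^^^^^
ValueError: 200 camera calls are used up
```

```bash
python3 -c "
from h import *
o=status.observe();print(o['time'],o['moment'],o['eef_pos'])"
```

```text
33.75 [-0.00946942  0.03791888 -0.01982265] [0.69024019 0.07013588 0.17868324]
```

Call:
jog_arm(
  targets=[
    [0,[0,0,0],[0,0,0]],
    [0,[0,0,0],[0,0,0]],
    [0,[0,0,0],[0,0,0]],
    [0,[0,0,0],[0,0,0]],
    [0,[0,0,0],[0,0,0]],
  ],
)

```text
time: 34.38
eef_pos: [0.6902, 0.0701, 0.1787]
tool_rot: [[-0.111, 0.994, 0.0], [0.994, 0.111, -0.0], [-0.0, 0.0, -1.0]]
contact_force: [-1.3, -0.8, -4.1]
width: 0.0498
gripper_force: 30.0
```

```bash
python3 -c "
from h import *
o=status.observe();print(o['time'],o['moment'],o['eef_pos'])"
```

```text
34.375 [-0.04938385  0.05623869 -0.01417846] [0.69024914 0.07012735 0.17868155]
```

Call:
jog_arm(
  targets=[
    [0,[0,0,0],[0,0,0]],
    [0,[0,0,0],[0,0,0]],
    [0,[0,0,0],[0,0,0]],
    [0,[0,0,0],[0,0,0]],
    [0,[0,0,0],[0,0,0]],
  ],
)

```text
time: 35.0
eef_pos: [0.6903, 0.0701, 0.1787]
tool_rot: [[-0.111, 0.994, 0.0], [0.994, 0.111, -0.0], [-0.0, 0.0, -1.0]]
contact_force: [-0.0, 0.1, -3.8]
width: 0.05
gripper_force: 30.0
```

```bash
python3 -c "
from h import *
o=status.observe();print(o['time'],o['moment'],o['tool_rot'],o['joint_velocities'])"
```

```text
35.0 [ 0.02098495  0.03793191 -0.00424582] [[-1.10665976e-01  9.93857586e-01  3.74377255e-04]
 [ 9.93857652e-01  1.10666004e-01 -5.27913922e-05]
 [-9.38979604e-05  3.66235489e-04 -9.99999929e-01]] [-0.08602396  0.04542627 -0.15735599 -0.10225379  0.00157755 -0.03603757
 -0.02096093]
```

The last readings average about -0.013 against -0.120 with the nozzle at the other end, both at the same level pose. The shift of about 0.107 N m confirms this is the rattling case, so I'm handing in.

```bash
python3 -c "
from h import *
print(job.finish_job())"
```

```text
the job is handed in; nothing more can be done
None
```

I pressed the middle case's lid shut, and rocking that case shifted its balance by about 0.1 N m each way, as a sliding 0.1 kg nozzle would. I handed the job in at about 35 s with it held level over the grate, about 155 mm above the bars; the other two cases were never lifted, and no verdict came back.

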